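# Fasten the hatch latch of the long pump controller

### The arm

A 6-joint arm with a two-finger parallel gripper is mounted at the origin on the work surface. World frame = base frame: x ahead of the robot, y to its left, z up, the work surface at z = 0. Lengths are in m, angles in rad, forces in N, time in s.
With the tool pointing down it reaches from about 0.325 to 0.775 m from the base axis. Payload 9.3 kg.
Tool frame: the origin (TCP) lies between the finger pads; the fingertips stand 17 mm ahead of it and the grasp point (between the pads) lies 2 mm behind it; z points along the fingers, y is the direction in which the jaws open and shut (so a half turn about z gives the same grasp; the last joint's range is limited). The gripper opens to 85 mm and grips with 20 to 120 N. Pads are 22 mm wide; open, the fingers measure 114 mm over their backs; the gripper's body (76 mm by 85 mm) begins 54 mm behind the grasp point. The pads swing forward as they close: fully open they stand 13 mm farther back than shut.
Start: joints at [-1.473, 0.259, 0.021, 1.334, 0, 1.418], TCP at [0.136, -0.533, 0.248] pointing down, gripper open.
Joint ranges: [-3.04, 3.04], [-0.91, 1.82], [-1.04, 1.36], [-1.92, 1.95], [-1.52, 1.45], [-3.14, 3.14]. Speed limits (rad/s): [2.22, 2.22, 2.79, 3.14, 3.14, 3.14].

### API

Orientations are given as a 3x3 rotation matrix whose columns are the frame's x, y, z axes.
In Python, from rig import read_state, eyes, robot gives the robot as it stands.
- The arm moves only by the tool drive_tool, never from a script. Its argument "motion" is a list that holds one entry, the list of rows, each a list of 4 numbers: the shift along the tool's x, y, z normalised to -1 to 1, where 1 is 100 cm, then the turn about the tool's z normalised to -1 to 1, where 1 is 60 degrees. In form: [[[dx, dy, dz, turn], ...]]. A call has 1 to 20 rows; each row is the pose to reach, as a shift and turn from the pose commanded when the call began, along the tool's axes at that moment; what a row does not reach only later rows make up. A row lasts 1/12 s, in which the tool goes at most 41.7 mm and 7.16 degrees, less where a joint would pass 70% of its speed; a pose out of reach is approached as far as the arm can. A call with a number of a shift or a turn outside -1 to 1 is refused whole. A call with a gripper value outside its range is refused whole. "grip" is the opening, from -1 (shut) to 1 (fully open), set as the call begins (left out, the last holds). The fingers move at their own pace and stop on an object; the grip force is fixed at half the most. Time passes only in rows, so rows that repeat a pose let the fingers close. It gives the time, the measured TCP pose, the force and the opening at its end, in the units of the state.
- read_state(): the state, without advancing time (a new reading comes with each control period).
- eyes.get_image(name): name is "scene" or "top" or "wrist"; returns the picture (420x560x3 uint8, blue, green, red); there is no depth.
- eyes.calibration(name): a dict with "fovy" (degrees; the focal length in pixels is half the picture's height over the tangent of half this angle, whatever the lens; pixels are square), "cx", "cy" (the principal point, pixels), "R" (3x3) and "t" (3): a world point X has camera coordinates R X + t; the wrist camera has in their place "tool_from_camera" (4x4, takes a point from camera to tool coordinates, whose origin is the TCP and whose axes are the flange's). Camera axes: x right, y down, z forward; pixel columns grow to the right and rows downward; lengths in m; the calibration is good to about 2 mm. A picture is of the moment at which its call begins: read the wrist's pose just before it. calibration takes no time and is no camera call.
- robot.job_done(): hands the job in, once; it reports no verdict.
The state is a dict: "time": time; "qpos": joint angles; "qvel": joint speeds; "joint_efforts": joint torques, N m; "tcp_pos": TCP position; "orientation": TCP orientation; "ft_force": force on the tool from outside, world axes, zero at the start; "wrist_torque": the same for the moment, N m; "width": opening from 0.0 (shut) to 1.0 (fully open).
Only numpy, scipy, OpenCV 4.12 (cv2) and the standard library are available. Lean on these libraries where they do the work, as an engineer would, in place of code of your own. Each camera call takes 0.05 s, during which the arm holds its last target. There are 200 camera calls.

### The job

The service hatch on the long pump-controller housing needs fastening: swing its latch loop down over the keeper, then press the latch lever over and down until it lies flat and stays shut. Leave the latch of the short housing alone; do not touch that housing.

Things in the scene. Friction and masses are not known exactly. Their poses are not given: they have to be found in the camera images.
- long_housing_catch (a point): Keeper on top of the LONG fixed grey steel housing (270 x 130 x 60 mm, ribs across one end): 20 mm wide lipped post on a 5 mm plate. The point, 70 mm above the bench just beyond the post (its top 7.5 mm higher), is where the loop bar's centre sits when fastened. x: from lever pivot to keeper; z up. The lever's pivot axis (along y) is 55 mm back (-x) and 4 mm higher.
- long_housing_loop_bar (a point): Centre of the loop's end bar (6 mm round, 40 long); x runs from hinge pin to bar, 78 mm. Pin: on the lever, 25 mm out from its pivot, 4 mm to its underside. Window before the bar; solid web 39-53 mm from the pin. Starts raised, 25-42 deg off upright towards the keeper; pushed past 55 deg it drops by itself; lever up, it lands 5-15 mm beyond the post, sloping down from the pin.
- long_housing_lever (a joint): Long housing's latch lever, rad: 0 flat, pointing away from the keeper; 1.57 upright. Starts 1.33-1.47, stays where left. Steel bar 22 mm wide, 75 long from its pivot; face towards the keeper (top when flat) 8 mm off the axis. Loop hooked, it tightens below 0.75, is hardest near 0.4 (about 5 N at 60 mm), passes centre near 0.2, then holds flat. Flat and unhooked, the loop cannot reach.
- short_housing: The SHORT grey housing, a bystander not to be touched: fixed box 190 x 130 x 60 mm without ribs, the same kind of latch standing open on its top (up to 170 mm above the bench). Origin at the centre of its underside, x along its length, z up.

How it is judged:
By the outcome, as a careful person would: the job done as asked, in the order asked, and still so for the second after the job is handed in, with the robot touching nothing.
It also fails if it takes over 40 s, if anything falls off the work surface, if the arm or the gripper's body presses on something with over 40 N, if the wrist force passes 120 N, or if a joint passes its speed limit or range.

## Working session

There is one attempt and no reset: what is moved stays moved. The work goes in short steps, Python scripts to look and compute and a tool call to move; the robot and the scene stay as the last step left them, time stands still between calls to the robot, and variables do not carry over. Pictures are saved under pics/ and viewed, about 8 in all and at most 12, crops included, and the job is handed in when it is done.

Besides the shell and the picture viewer there is one more tool, called after "Request:" as name([rows], argument=value, ...), one row to a line, values as JSON. drive_tool: Moves the arm, as the interface text tells. Scaled input: -1 to 1 covers 100 cm each way for a shift and 60 degrees each way for a turn. Its arguments: {"type":"object","properties":{"motion":{"type":"array"},"grip":{"type":"number"}},"required":["motion"]}

```bash
ls; mkdir -p pics; python3 - <<'E'
from rig import read_state, eyes, robot
import cv2, numpy as np
np.set_printoptions(precision=4,suppress=True)
s=read_state(); print(s)
for n in("scene","top","wrist"):
    im=eyes.get_image(n); cv2.imwrite(f"pics/{n}0.png",im); print(n,eyes.calibration(n))
E
```

```text
pics
{'time': 0.0, 'qpos': array([-1.4726,  0.2592,  0.0207,  1.3337,  0.    ,  1.4182]), 'qvel': array([-0.0007,  0.0009,  0.0005, -0.0016, -0.0003, -0.0002]), 'joint_efforts': array([ -0.0004, -55.5647,  34.4523,   0.0138,  -0.0001,   0.    ]), 'tcp_pos': array([ 0.1365, -0.5325,  0.2477]), 'orientation': array([[ 0.9687,  0.2482, -0.0001],
       [ 0.2482, -0.9687,  0.0014],
       [ 0.0002, -0.0013, -1.    ]]), 'ft_force': array([-0.9648, -0.2543, -0.4164]), 'wrist_torque': array([-0.026 , -0.0102, -0.058 ]), 'width': 0.9994218952046081}
scene {'fovy': 49.43241366590051, 'cx': 281.15741381762876, 'cy': 210.3012501223642, 'R': array([[ 0.3832,  0.9236, -0.0106],
       [ 0.6168, -0.2644, -0.7414],
       [-0.6876,  0.2776, -0.671 ]]), 't': array([-0.2487, -0.2704,  1.3409])}
top {'fovy': 50.08528957403692, 'cx': 279.85361316703603, 'cy': 211.66923828549662, 'R': array([[ 0.0139, -0.9999,  0.0082],
       [-0.9914, -0.0149, -0.1299],
       [ 0.13  , -0.0064, -0.9915]]), 't': array([0.0178, 0.5418, 0.9087])}
wrist {'fovy': 65.24838719763679, 'cx': 279.90562140577714, 'cy': 211.01865160436975, 'tool_from_camera': array([[-0.0001, -0.9494, -0.3141,  0.0797],
       [ 1.    ,  0.    , -0.0003,  0.0012],
       [ 0.0003, -0.3141,  0.9494, -0.1257],
       [ 0.    ,  0.    ,  0.    ,  1.    ]])}
```

View pics/scene0.png

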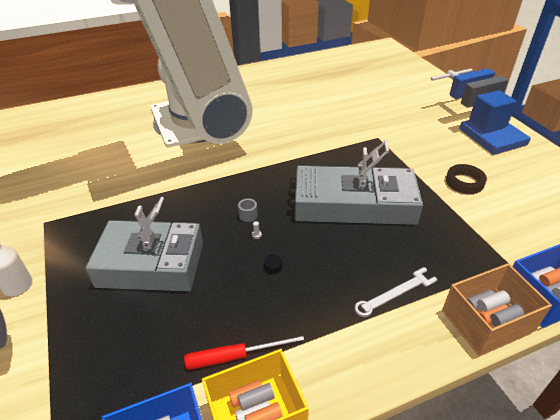

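View pics/top0.png

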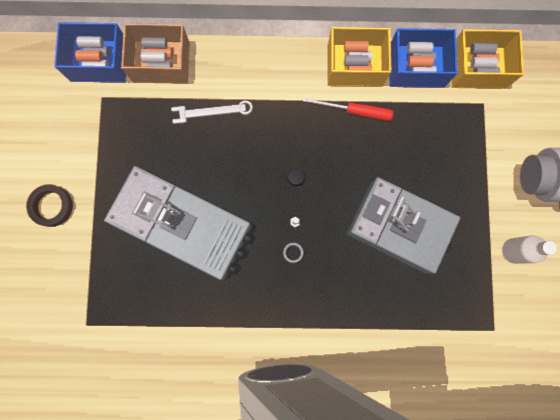

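The long housing (with ribs) is at about (178,222) in the top view, with its latch at about (150–190, 205–220). The short one is at about (405,225). I'll enlarge the long one in both views.

```bash
python3 - <<'E'
import cv2,numpy as np
a=cv2.imread("pics/top0.png")[155:290,95:260]; b=cv2.imread("pics/scene0.png")[130:230,280:430]
a=cv2.resize(a,None,fx=4.8,fy=4.4,interpolation=cv2.INTER_CUBIC) if 0 else cv2.resize(a,None,fx=4.4,fy=4.4,interpolation=cv2.INTER_CUBIC)
b=cv2.resize(b,None,fx=5,fy=5,interpolation=cv2.INTER_CUBIC)
cv2.imwrite("pics/topc.png",a);cv2.imwrite("pics/scenec.png",b);print(a.shape,b.shape)
E
```

```text
(594, 726, 3) (500, 750, 3)
```

View pics/topc.png

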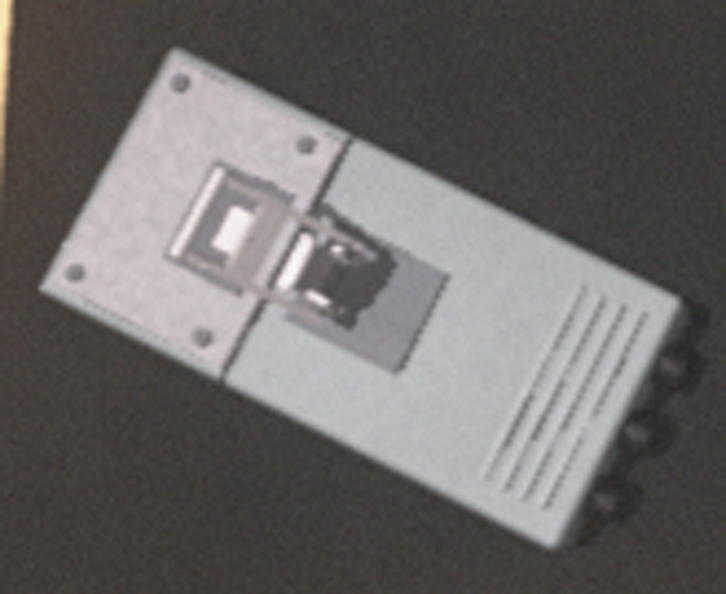

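View pics/scenec.png

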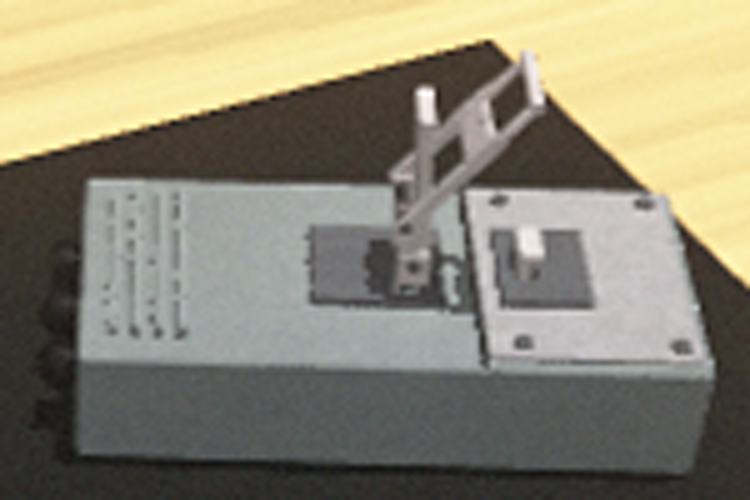

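The crops show, in the top crop, the keeper post at (237,227), the loop bar at (195,212) and the lever tip at (293,265). In the scene crop the same three are at (529,240), (533,80) and (425,92). Next I triangulate them.

```bash
cat > h.py <<'E'
from rig import read_state, eyes, robot
import cv2, numpy as np
np.set_printoptions(precision=4,suppress=True)
def cam(n):
    c=eyes.calibration(n); f=210/np.tan(np.radians(c['fovy'])/2)
    if n=="wrist":
        s=read_state(); T=np.eye(4); T[:3,:3]=s['orientation']; T[:3,3]=s['tcp_pos']
        W=np.linalg.inv(T@np.array(c['tool_from_camera'])); R,t=W[:3,:3],W[:3,3]
    else: R,t=np.array(c['R']),np.array(c['t'])
    return f,c['cx'],c['cy'],R,t
def ray(C,p):
    f,cx,cy,R,t=C; d=R.T@np.array([(p[0]-cx)/f,(p[1]-cy)/f,1]); return -R.T@t,d/np.linalg.norm(d)
def plane(C,p,z):
    o,d=ray(C,p); return o+d*(z-o[2])/d[2]
def tri(C1,p1,C2,p2):
    o1,d1=ray(C1,p1);o2,d2=ray(C2,p2)
    s=np.linalg.lstsq(np.c_[d1,-d2],o2-o1,rcond=None)[0]
    a,b=o1+d1*s[0],o2+d2*s[1]; return (a+b)/2,np.linalg.norm(a-b)
def proj(C,X):
    f,cx,cy,R,t=C; q=R@X+t; return np.array([cx+f*q[0]/q[2],cy+f*q[1]/q[2]])
E
python3 - <<'E'
from h import *
T,S=cam("top"),cam("scene")
tp=lambda x,y:(x/4.4+95-.4,y/4.4+155-.4); sp=lambda x,y:(x/5+280-.4,y/5+130-.4)
print("camtop",ray(T,(280,210))[0])
c=[plane(T,tp(*p),.06)[:2] for p in[(175,48),(685,297),(560,548),(42,290)]]
c=np.array(c);print(c,np.linalg.norm(c-np.roll(c,-1,0),axis=1))
u=(c[0]+c[3]-c[1]-c[2]);u/=np.linalg.norm(u);print("u",u,np.degrees(np.arctan2(u[1],u[0])),"centre",c.mean(0))
sc=[plane(S,sp(*p),.06)[:2] for p in[(88,180),(665,192),(714,368),(78,362)]]
sc=np.array(sc);print(sc,np.linalg.norm(sc-np.roll(sc,-1,0),axis=1),sc.mean(0))
u2=(sc[1]+sc[2]-sc[0]-sc[3]);print(np.degrees(np.arctan2(u2[1],u2[0])))
for n,a,b in[("post",(237,227),(529,240)),("bar",(195,212),(533,80)),("lev",(293,265),(425,92))]:
    print(n,tri(T,tp(*a),S,sp(*b)))
print("post plane",plane(T,tp(237,227),.0775),plane(S,sp(529,240),.0775))
E
```

```text
camtop [0.4188 0.0317 0.9712]
[[0.6299 0.3278]
 [0.5159 0.0858]
 [0.4002 0.1401]
 [0.5148 0.3827]] [0.2676 0.1278 0.2683 0.1276]
u [0.4265 0.9045] 64.75208125774887 centre [0.5152 0.2341]
[[0.4031 0.1432]
 [0.5169 0.3835]
 [0.6283 0.3312]
 [0.5192 0.0868]] [0.266  0.1231 0.2677 0.1291] [0.5169 0.2362]
65.30224395928678
post (array([0.5432, 0.2897, 0.0796]), np.float64(0.002037563783894847))
bar (array([0.5374, 0.2828, 0.1615]), np.float64(0.00012554716599924578))
lev (array([0.5172, 0.244 , 0.1533]), np.float64(0.0011618863572229962))
post plane [0.5431 0.2893 0.0775] [0.5411 0.2926 0.0775]
```

The post, bar and lever tip all fit one latch line: heading 65°, lateral offset -0.368, pivot at about 0.446 along that line. I'll move to hover above it with the jaws shut.

Request:
drive_tool([
  [[0.04,-0.04,0,-0.1],[0.08,-0.08,0,-0.2],[0.11,-0.12,0,-0.3],[0.14,-0.16,0,-0.4],[0.17,-0.2,0,-0.5],[0.2,-0.23,0,-0.6],[0.23,-0.27,0,-0.7],[0.26,-0.3,0,-0.8],[0.29,-0.34,0,-0.843],[0.32,-0.37,0,-0.843],[0.35,-0.41,0,-0.843],[0.38,-0.44,0,-0.843],[0.41,-0.48,0,-0.843],[0.44,-0.51,0,-0.843],[0.47,-0.55,0,-0.843],[0.5,-0.58,0,-0.843],[0.53,-0.62,0,-0.843],[0.56,-0.65,0,-0.843],[0.574,-0.669,0,-0.843],[0.574,-0.669,0,-0.843]],
], grip=-1)

```text
time: 1.82
tcp_pos: [0.5054, 0.2164, 0.248]
orientation: [[0.423, 0.906, -0.0], [0.906, -0.423, -0.0], [-0.0, -0.0, -1.0]]
ft_force: [2.4, 0.2, 0.4]
width: -0.001
```

Request:
drive_tool([
  [[0,0,0,0],[0,0,0,0]],
])

```text
time: 1.98
tcp_pos: [0.5053, 0.2159, 0.247]
orientation: [[0.42, 0.907, -0.002], [0.907, -0.42, -0.001], [-0.001, -0.002, -1.0]]
ft_force: [0.7, 0.3, -0.8]
width: 0.0
```

```bash
python3 - <<'E'
from h import *
s=read_state();print(s['time'],s['tcp_pos'],s['orientation'],s['ft_force'],s['width'],s['qpos'])
im=eyes.get_image("wrist");cv2.imwrite("pics/w1.png",im)
C=cam("wrist")
U=np.array([.4226,.9063]);V=np.array([-.9063,.4226])
for n,u,z in[("post",.492,.0775),("bar",.4834,.1615),("levertip",.4397,.149)]:
    print(n,proj(C,np.r_[u*U-.368*V,z]))
E
```

```text
1.9833 [0.5053 0.2159 0.247 ] [[ 0.4205  0.9073 -0.0019]
 [ 0.9073 -0.4205 -0.0005]
 [-0.0013 -0.0015 -1.    ]] [ 0.7135  0.3112 -0.7678] 0.00023056455426506461 [ 0.2511  0.2594  0.0195  1.3329 -0.      2.2559]
post [281.6963  96.2811]
bar [282.1231 108.7591]
levertip [281.8552 174.3737]
```

View pics/w1.png

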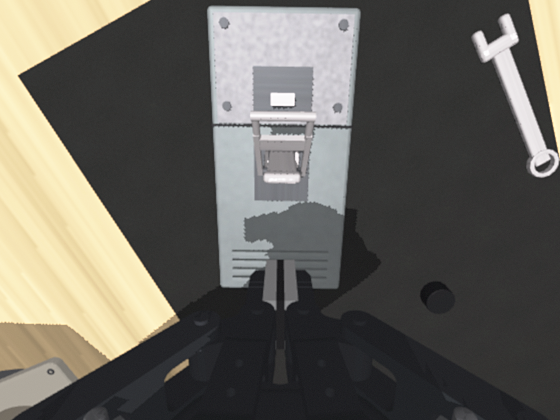

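In the wrist view the latch is centred laterally, as predicted: post at (283,99), bar at (283,117), lever tip at (282,179). The bar is about 8 px nearer the lever than predicted, so I'll refine it.

```bash
python3 - <<'E'
from h import *
C=cam("wrist");T,S=cam("top"),cam("scene")
U=np.array([.4226,.9063]);V=np.array([-.9063,.4226])
f=lambda X:(X[:2]@U,X[:2]@V,X[2])
for n,p,z in[("post",(283,99),.0775),("bar",(283,117),.1615),("bar",(283,117),.155),("levtop far edge",(282,174),.149),("levtop near edge",(282,184),.149)]: print(n,f(plane(C,p,z)))
tp=lambda x,y:(x/4.4+95-.4,y/4.4+155-.4); sp=lambda x,y:(x/5+280-.4,y/5+130-.4)
for n,c,a,b in[("post",(283,99),(237,227),(529,240)),("bar",(283,117),(195,212),(533,80)),("lev",(282,179),(293,265),(425,92))]:
  for D,q in((T,tp(*a)),(S,sp(*b))): X,e=tri(C,c,D,q);print(n,f(X),e)
E
```

```text
post (np.float64(0.48979798145210834), np.float64(-0.3691061594493652), np.float64(0.07750000000000001))
bar (np.float64(0.4785043221200519), np.float64(-0.36854743476283425), np.float64(0.1615))
bar (np.float64(0.47823570797650167), np.float64(-0.3685949805647415), np.float64(0.155))
levtop far edge (np.float64(0.4399504586887235), np.float64(-0.3680888216013087), np.float64(0.149))
levtop near edge (np.float64(0.43283712548321185), np.float64(-0.3681088335484979), np.float64(0.149))
post (np.float64(0.48974893271817044), np.float64(-0.36946921079186773), np.float64(0.08363096372366394)) 0.0008135118361654363
post (np.float64(0.4914289641259515), np.float64(-0.3694644306535881), np.float64(0.07990235787211289)) 0.003387563931766119
bar (np.float64(0.47901842915699533), np.float64(-0.36798328889654747), np.float64(0.17410463900573359)) 0.000943982597360628
bar (np.float64(0.4807778424856689), np.float64(-0.3690847901116457), np.float64(0.1630410014729702)) 0.004550569047113863
lev (np.float64(0.43812851616080545), np.float64(-0.3668381228380513), np.float64(0.15662455196581548)) 0.0024466868630062333
lev (np.float64(0.4388488210287167), np.float64(-0.3683441154845356), np.float64(0.15571440815154464)) 0.0018684257775663329
```

Request:
drive_tool([
  [[0.02,0.001,0.0,0],[0.048,0.002,0.01,0],[0.048,0.002,0.03,0],[0.048,0.002,0.05,0],[0.048,0.002,0.065,0],[0.048,0.002,0.073,0],[0.048,0.002,0.073,0]],
])

```text
time: 2.62
tcp_pos: [0.5264, 0.2553, 0.174]
orientation: [[0.425, 0.905, -0.003], [0.905, -0.425, -0.001], [-0.002, -0.002, -1.0]]
ft_force: [-0.3, 0.2, 0.0]
width: -0.003
```

```bash
python3 - <<'E'
from h import *
s=read_state();p=s['tcp_pos'];print(s['time'],p,s['ft_force'],p[0]*.4226+p[1]*.9063,-p[0]*.9063+p[1]*.4226)
a=eyes.get_image("wrist");b=eyes.get_image("scene")[130:230,290:430]
a=cv2.resize(a[60:300,150:430],None,fx=1.43,fy=1.43);b=cv2.resize(b,(int(140*3.43*.82),343),interpolation=cv2.INTER_CUBIC)
cv2.imwrite("pics/p1.png",np.hstack([a,cv2.resize(b,(400,a.shape[0]))]))
E
```

```text
2.6167 [0.5264 0.2553 0.174 ] [-0.3027  0.2018  0.0363] 0.4538462203489 -0.36919416499834906
```

View pics/p1.png

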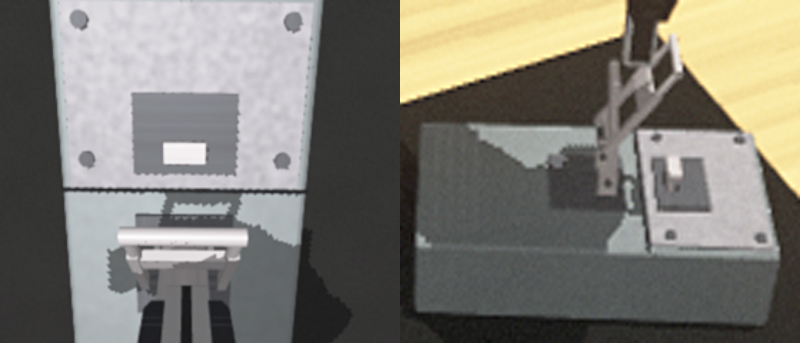

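The fingers sit just behind the loop's bar, above the lever, with no contact. Now I push the loop over the keeper.

Request:
drive_tool([
  [[0.005,0,0,0],[0.01,0,0.001,0],[0.014,0,0.003,0],[0.018,0,0.005,0],[0.022,0,0.008,0],[0.026,0,0.012,0],[0.03,0,0.015,0],[0.034,0,0.019,0],[0.037,0,0.022,0],[0.04,0,0.024,0],[0.04,0,0.024,0],[0.04,0,0.024,0],[0.04,0,0.0,0],[0.04,0,-0.03,0],[0.04,0,-0.03,0]],
])

```text
time: 3.97
tcp_pos: [0.5458, 0.2934, 0.2109]
orientation: [[0.423, 0.906, 0.007], [0.906, -0.424, 0.003], [0.005, 0.005, -1.0]]
ft_force: [0.3, 0.1, 1.3]
width: -0.001
```

```bash
python3 - <<'E'
from h import *
s=read_state();p=s['tcp_pos'];print(s['time'],p,s['ft_force'],p[0]*.4226+p[1]*.9063,-p[0]*.9063+p[1]*.4226)
a=eyes.get_image("wrist");b=eyes.get_image("scene")[130:230,290:430]
cv2.imwrite("pics/w2f.png",a)
a=cv2.resize(a[60:300,150:430],None,fx=1.43,fy=1.43)
cv2.imwrite("pics/p2.png",np.hstack([a,cv2.resize(b,(400,a.shape[0]),interpolation=cv2.INTER_CUBIC)]))
E
```

```text
3.9667 [0.5458 0.2934 0.2109] [0.2737 0.1099 1.3356] 0.49658379713772083 -0.3706529609626381
```

View pics/p2.png

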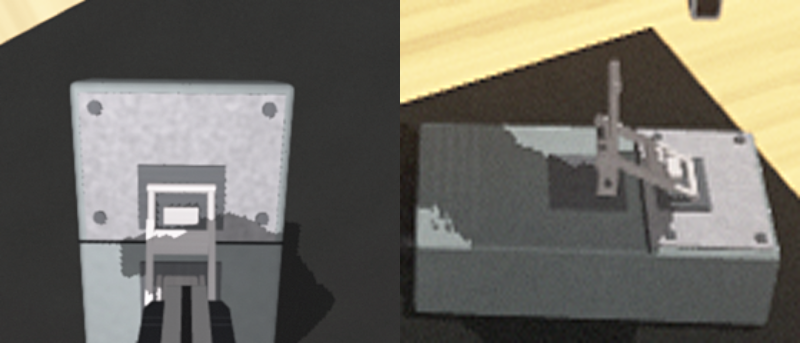

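The loop has dropped over the post: its bar lies beyond the post and the post shows in the window. Next I lower the fingers on the keeper side of the lever.

Request:
drive_tool([
  [[0,-0.001,0.02,0],[0,-0.002,0.045,0],[0,-0.002,0.059,0],[-0.01,-0.002,0.059,0],[-0.02,-0.002,0.059,0],[-0.03,-0.002,0.059,0],[-0.035,-0.002,0.059,0],[-0.035,-0.002,0.059,0],[-0.035,-0.002,0.059,0]],
])

```text
time: 4.82
tcp_pos: [0.528, 0.2617, 0.1474]
orientation: [[0.424, 0.906, 0.002], [0.906, -0.424, 0.001], [0.001, 0.001, -1.0]]
ft_force: [0.2, 0.4, 0.5]
width: 0.0
```

```bash
python3 - <<'E'
from h import *
s=read_state();p=s['tcp_pos'];print(s['time'],p,s['ft_force'],p[0]*.4226+p[1]*.9063,-p[0]*.9063+p[1]*.4226)
E
```

```text
4.8167 [0.528  0.2617 0.1474] [0.2145 0.432  0.5192] 0.46030742486600473 -0.36791382548489515
```

Request:
drive_tool([
  [[-0.004,0,0,0],[-0.008,0,-0.001,0],[-0.012,0,-0.001,0],[-0.016,0,-0.001,0],[-0.02,0,-0.001,0],[-0.024,0,0.0,0],[-0.028,0,0.001,0],[-0.032,0,0.003,0],[-0.036,0,0.005,0],[-0.04,0,0.008,0],[-0.04,0,0.008,0],[-0.04,0,0.008,0]],
])

```text
time: 5.82
tcp_pos: [0.5104, 0.2255, 0.138]
orientation: [[0.424, 0.906, -0.001], [0.906, -0.424, -0.0], [-0.001, -0.0, -1.0]]
ft_force: [-0.3, 1.0, -0.6]
width: 0.0
```

```bash
python3 - <<'E'
from h import *
s=read_state();p=s['tcp_pos'];print(s['time'],p,s['ft_force'],p[0]*.4226+p[1]*.9063,-p[0]*.9063+p[1]*.4226)
a=eyes.get_image("wrist");b=eyes.get_image("scene")[130:230,290:430]
a=cv2.resize(a[60:300,150:430],None,fx=1.43,fy=1.43)
cv2.imwrite("pics/p3.png",np.hstack([a,cv2.resize(b,(400,a.shape[0]),interpolation=cv2.INTER_CUBIC)]))
E
```

```text
5.8167 [0.5104 0.2255 0.138 ] [-0.2841  0.9633 -0.6477] 0.42006716086834894 -0.36732847442525274
```

View pics/p3.png

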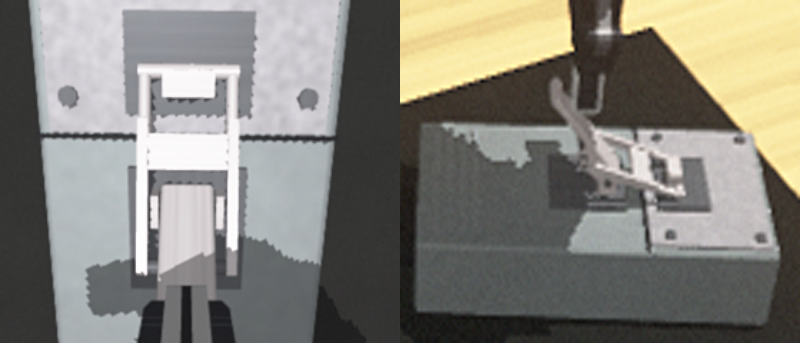

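The lever is swinging over and the loop bar is closing on the far side of the post. I continue down past centre.

Request:
drive_tool([
  [[-0.004,0,0.002,0],[-0.008,0,0.005,0],[-0.011,0,0.009,0],[-0.014,0,0.013,0],[-0.016,0,0.016,0],[-0.018,0,0.02,0],[-0.02,0,0.024,0],[-0.021,0,0.028,0],[-0.022,0,0.031,0],[-0.023,0,0.034,0],[-0.024,0,0.037,0],[-0.024,0,0.039,0],[-0.024,0,0.04,0],[-0.024,0,0.04,0]],
])

```text
time: 7.08
tcp_pos: [0.5002, 0.2039, 0.0989]
orientation: [[0.423, 0.906, 0.0], [0.906, -0.423, -0.001], [-0.0, 0.0, -1.0]]
ft_force: [-4.0, -2.7, 8.8]
width: 0.001
```

```bash
python3 - <<'E'
from h import *
s=read_state();p=s['tcp_pos'];print(s['time'],p,s['ft_force'],p[0]*.4226+p[1]*.9063,-p[0]*.9063+p[1]*.4226)
a=eyes.get_image("wrist");b=eyes.get_image("scene")[130:230,290:430]
a=cv2.resize(a[60:300,150:430],None,fx=1.43,fy=1.43)
cv2.imwrite("pics/p4.png",np.hstack([a,cv2.resize(b,(400,a.shape[0]),interpolation=cv2.INTER_CUBIC)]))
E
```

```text
7.0833 [0.5002 0.2039 0.0989] [-3.9539 -2.665   8.7804] 0.3961648595103515 -0.36720688622296394
```

View pics/p4.png

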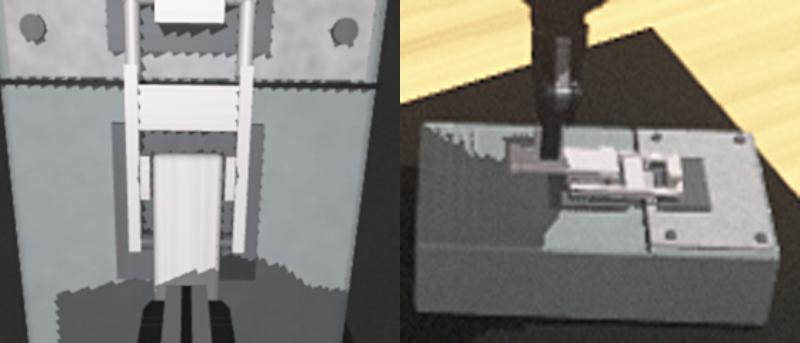

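The lever is flat: the tip is at z = 0.082, as expected, with 9 N of reaction. I press slightly more, then lift away and check.

Request:
drive_tool([
  [[0,0,0.001,0],[0,0,0.002,0],[0,0,0.002,0],[0,0,-0.005,0],[0,0,-0.03,0],[0,0,-0.07,0],[0,0,-0.11,0],[-0.04,0,-0.14,0],[-0.08,0,-0.14,0],[-0.08,0,-0.14,0],[-0.08,0,-0.14,0],[-0.08,0,-0.14,0]],
])

```text
time: 8.18
tcp_pos: [0.4668, 0.1316, 0.2383]
orientation: [[0.424, 0.905, 0.0], [0.905, -0.424, 0.0], [0.001, 0.0, -1.0]]
ft_force: [-0.2, -0.2, -0.3]
width: -0.003
```

```bash
python3 - <<'E'
from h import *
s=read_state();p=s['tcp_pos'];print(s['time'],p,s['ft_force'],s['qvel'])
a=eyes.get_image("wrist");b=eyes.get_image("scene")[130:230,290:430]
a=cv2.resize(a[0:240,140:420],None,fx=1.43,fy=1.43)
cv2.imwrite("pics/p5.png",np.hstack([a,cv2.resize(b,(400,a.shape[0]),interpolation=cv2.INTER_CUBIC)]))
E
```

```text
8.1833 [0.4668 0.1316 0.2383] [-0.1792 -0.2147 -0.2646] [ 0.0222  0.0238  0.0096 -0.0019  0.0014  0.0025]
```

View pics/p5.png

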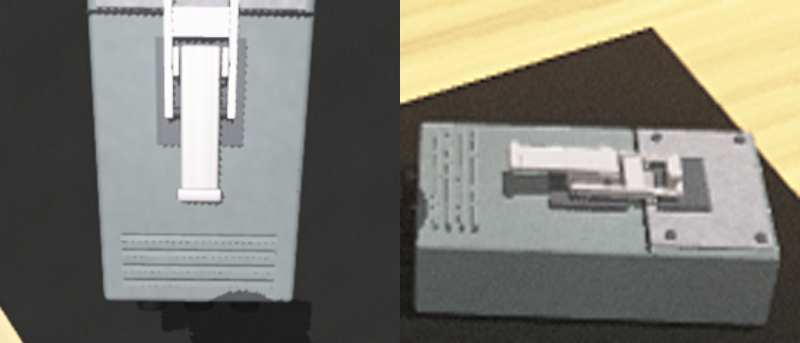

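The lever looks flat with the loop hooked and the arm clear. A quick numeric check of flatness before I hand in.

```bash
python3 - <<'E'
from h import *
S=cam("scene");U=np.array([.4226,.9063]);V=np.array([-.9063,.4226])
k=343/100;kx=400/140
for th in(0,.1,.2):
  for v in(-.3795,-.3575):
    u=.445-.075*np.cos(th)+.008*np.sin(th);z=.074+.075*np.sin(th)+.008*np.cos(th)
    p=proj(S,np.r_[u*U+v*V,z]);print(th,v,400+(p[0]-290)*kx,(p[1]-130)*k)
E
```

```text
0 -0.3795 511.2852332450232 166.54854714956775
0 -0.3575 510.3007767451319 145.37441133544084
0.1 -0.3795 513.4300425544957 157.26231430526727
0.1 -0.3575 512.4057528532167 136.13258971389703
0.2 -0.3795 516.5680557438945 148.09764028869668
0.2 -0.3575 515.4873784099759 127.01237200269425
```

The observed tip corners, about (512,143) and (512,166), match an angle of 0. Handing in.

```bash
python3 -c "
from rig import robot; print(robot.job_done())"
```

```text
the job is handed in; nothing more can be done
None
```

The long housing's hatch is fastened, and I handed the job in at about 8.2 s on the robot's clock. With the fingers shut, I pushed the loop forward until it dropped over the keeper. I then pressed the lever over and down past centre, and backed the arm off.

- **Lever:** under the press it bottomed at z = 0.082 m, the expected flat height, with about 9 N of upward reaction. After release, its tip corners in the scene camera match a lever angle of 0 to within a few pixels, so it stayed shut.
- **Loop:** it shows hooked, with the bar beyond the post.
- **Clearance:** the arm is clear of everything, with forces near zero. I never went near the short housing's latch; the only pass was above its height, early in the first move.
- **Disagreement:** the first two-camera estimate of the loop bar was about 5 mm off from the wrist view. I used the wrist value. No check failed.

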